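Brace a board carrier in the rail jig and lock its wing

TASK

The small black board carrier with the straight wing fastener on top spins on its foot whenever its wing is turned. Set it down in the middle of the jig, lengthwise between the two rails so that they brace it, then turn the wing clockwise (seen from above) to its stop, where it stands square across the carrier, and let go, leaving the carrier standing in the jig.

Things in the scene. Friction and masses are not known exactly. Their poses are not given: they have to be found in the camera images.
- carrier: Loose black slab 110 (x) x 56 (y) x 20 mm, two circuit boards in its top, raised 4 mm by a central round steel foot 32 mm across; top 24 mm above the foot's underside, chips 2 mm more. About 0.23 kg with the aluminium wing at its centre. Origin: centre of the foot's underside; x lengthwise, z up; either way round will do. A like carrier with a round knob is not wanted.
- wing (a joint): Angle of the wing on the carrier, rad: 0 along its length, growing clockwise from above to a stop at 1.57, square across. Starts at 0.5 to 0.7; stays where left. Takes 0.07 N m to turn, far more than the foot resists on bench or jig, so an unbraced carrier turns along, and the carrier can be lifted and carried by the wing without turning on it.
- wing_mid (a point): Centre of the wing, an upright flat aluminium bar 46 (x) x 12 (y) x 30 mm tall on a short stem on the carrier's centre line. It lies 43 mm above the foot's underside; the bar's top is at 58 mm, its lower edge at 28 mm. x along the bar, y across its thickness, z up.
- jig: Fixed aluminium plate 140 (x) x 112 (y) x 10 mm with two dark steel rails along x, each 110 long, 14 wide, 18 tall. Channel between them 76 mm wide, open at both ends, floor 10 mm and rail tops 28 mm above the bench; the carrier can turn 11 degrees in it until the rails stop it. Origin: centre of the underside, z up. A like plate with a round cup is not wanted.
Mind the look-alikes: they are no part of the job. Leave any blue look-alike of the jig alone. What is shaped like the carrier but blue is not meant.

How it is judged (in metres and radians):
On the way:
1. the carrier is lengthwise between the jig's rails, its foot within 10 mm of the jig's floor, with the wing not yet turned home (under 1.1 rad) (x of carrier in the frame of jig between -0.025 and 0.025 m and y of carrier in the frame of jig between -0.014 and 0.014 m and z of carrier in the frame of jig below 0.02 m and angle between the x axis of carrier and the x axis of jig, either way round below 0.26 rad and angle between carrier's own z axis and vertical below 0.1 rad and value of joint wing below 1.1 rad), for 0.2 s.
At the end, for the whole second after the job is handed in: The carrier stands at rest on the jig's floor between the rails (within 25 mm of the middle along them and 14 mm across, lengthwise within 15 degrees, foot within 4 mm of the floor, upright within 6 degrees) and its wing has been turned clockwise to within 15 degrees of square across the carrier (x of carrier in the frame of jig between -0.025 and 0.025 m and y of carrier in the frame of jig between -0.014 and 0.014 m and z of carrier in the frame of jig below 0.014 m and angle between the x axis of carrier and the x axis of jig, either way round below 0.26 rad and angle between carrier's own z axis and vertical below 0.1 rad and value of joint wing above 1.3 rad and linear speed of carrier below 0.02 m/s); the robot touches nothing.
It also fails if it takes over 42 s, if anything falls off the work surface, if the arm or the gripper's body presses on something with over 40 N, if the wrist force passes 120 N, or if a joint passes its speed limit or range.

ROBOT

A 7-joint arm with a two-finger parallel gripper is mounted at the origin on the work surface. World frame = base frame: x ahead of the robot, y to its left, z up, the work surface at z = 0. Lengths are in mm, angles in rad, forces in N, time in s.
With the tool pointing down it reaches from about 425 to 800 mm from the base axis. Payload 8.3 kg.
Tool frame: the origin (TCP) lies midway between the tips of the shut fingers; the grasp point (between the pads) lies 19 mm behind it; y points along the fingers, x is the direction in which the jaws open and shut, and the axes are right-handed (so a half turn about y gives the same grasp; the last joint's range is limited). The gripper opens to 85 mm and grips with 20 to 120 N. Pads are 22 mm wide; open, the fingers measure 114 mm over their backs; the gripper's body (76 mm by 85 mm) begins 54 mm behind the grasp point. The pads swing forward as they close: fully open they stand 13 mm farther back than shut.
Start: joints at [-1.179, 0.383, 0.016, 1.37, -0.006, 1.388, -0.046], TCP at [274.5, 561.474, 231.279] pointing down, gripper open.
Joint ranges: [-2.95, 2.95], [-0.25, 2.06], [-1.52, 1.56], [0.18, 2.33], [-1.44, 4.58], [0.02, 2.06], [-3.01, 3.01]. Speed limits (rad/s): [2.39, 2.39, 3.01, 3.01, 3.14, 3.14, 3.14].

INTERFACE

Orientations are given as [roll, pitch, yaw] about the fixed x, y, z axes, in that order (R = Rz(yaw) Ry(pitch) Rx(roll)).
In Python, from rig import arm, move_gripper, solver, state, viewer, job, nets gives the robot as it stands. Calls block until the motion is done:
- arm.movep(position, orientation): joint-space move of the TCP to a pose.
- arm.move_straight(position, frame=None, rate=150, force_limit=None): straight line of the TCP; frame=None keeps the orientation; rate is the mean speed in mm/s. With force_limit (N) it stops when the force on the tool has changed by that much, and returns True; else False.
- arm.move_joints(angles): joint-space move.
- move_gripper(opening): opening from 0.0 (shut) to 1.0 (fully open); the grip force is fixed at half the most; returns when the fingers have stopped.
- arm.hold(seconds).
- solver.solve_ik(position, orientation): joint angles nearest the present ones, or None.
- state(): the state.
- viewer.grab_frame(name): name is "side" or "top" or "wrist"; returns a dict with "pixels" (480x640x3 uint8, red, green, blue), "depth" (480x640 float32, mm along the optical axis (not along the pixel's ray), 0 where there is no reading), "vertical_fov" (degrees; the focal length in pixels is half the picture's height over the tangent of half this angle, whatever the lens; pixels are square), "cx", "cy" (the principal point, pixels), "xyz" and "attitude" of the camera in the world. Camera axes: x right, y down, z forward; pixel columns grow to the right and rows downward; lengths in mm; the calibration is good to about 2 mm. A picture is of the moment at which its call begins.
A pose or a line that the arm cannot do raises arm.PlanningError and nothing moves.
- job.finish_job(): hands the job in, once; it reports no verdict.
Trained networks look in the newest picture that a camera, given by its name, has taken for a name from the list of things; names that differ only in an ending like _2 or _b are one class to them, and where a whole thing is asked for, a point or a joint stands for the part that bears it (a point fixed in the world has none). Each returns a list of dicts, best first, with "score" (0 to 1); they miss things now and then, are a little off and sometimes report something else, mostly with a low value. They report only what shows in the picture. A call takes as long as a camera call. They do not tell look-alikes from the thing itself.
- nets.boxes_of(thing, camera): "box" ([left, top, right, bottom] in pixels, round what is visible of it).
The state is a dict: "clock": time; "joint_pos": joint angles; "joint_vel": joint speeds; "effort": joint torques, N m; "eef_pos": TCP position; "tcp_rot": TCP orientation; "wrist_force": force on the tool from outside, world axes, zero at the start; "moment": the same for the moment, N m; "opening": opening from 0.0 (shut) to 1.0 (fully open).
Only numpy, scipy, OpenCV 4.12 (cv2) and the standard library are available. Lean on these libraries where they do the work, as an engineer would, in place of code of your own. Each camera call takes 0.05 s, during which the arm holds its last target.

## Working session

There is one attempt and no reset: what is moved stays moved. The work goes in short steps, each a Python script; the robot and the scene stay as the last script left them, time stands still between calls to the robot, and variables do not carry over. Pictures are saved under pics/ and viewed, and the job is handed in when it is done.

```bash
ls; mkdir -p pics
cat > h.py <<'E'
import numpy as np, cv2
from scipy.spatial.transform import Rotation as R
from rig import arm, move_gripper, solver, state, viewer, job, nets
def grab(n): return viewer.grab_frame(n)
def save(f,name): cv2.imwrite('pics/'+name,f['pixels'][:,:,::-1])
def pts(f):
    h,w=f['depth'].shape; fl=h/2/np.tan(np.radians(f['vertical_fov'])/2)
    u,v=np.meshgrid(np.arange(w),np.arange(h)); d=f['depth'].astype(float)
    P=np.stack([(u-f['cx'])/fl*d,(v-f['cy'])/fl*d,d],-1)
    return P@rot(f['attitude']).T+np.array(f['xyz'])
def rot(a):
    a=np.array(a,float)
    if a.shape==(3,3): return a
    return R.from_euler('xyz',a).as_matrix()
E
python3 - <<'E'
from h import *
for n in ('top','side'):
    f=grab(n); save(f,n+'0.png'); print(n,f['xyz'],f['attitude'],f['vertical_fov'],f['cx'],f['cy'])
    for t in ('carrier','wing','jig'):
        print(t,[(np.round(b['box']).tolist(),round(b['score'],2)) for b in nets.boxes_of(t,n)])
print(state())
E
```

```text
pics
top [ 253.20751478   14.23141145 1051.07449502] [-3.00936305 -0.02001012 -1.57996683] 46.30106836428855 322.02230727186054 246.22265276250735
carrier [([118.0, 138.0, 175.0, 200.0], 0.67), ([89.0, 232.0, 154.0, 272.0], 0.55)]
wing [([132.0, 158.0, 156.0, 170.0], 0.65), ([104.0, 243.0, 135.0, 256.0], 0.59)]
jig [([369.0, 130.0, 440.0, 210.0], 0.75), ([442.0, 298.0, 508.0, 377.0], 0.65)]
side [ 165.6956234  -774.55607971  545.66826779] [-2.11932691  0.01242748 -0.26783536] 56.01957435997139 317.58940857315747 238.13356909548293
carrier [([273.0, 172.0, 304.0, 199.0], 0.68), ([328.0, 172.0, 370.0, 197.0], 0.64)]
wing [([340.0, 171.0, 354.0, 183.0], 0.47), ([284.0, 170.0, 290.0, 185.0], 0.41)]
jig [([224.0, 335.0, 331.0, 421.0], 0.87), ([379.0, 263.0, 478.0, 321.0], 0.62)]
{'clock': 0.4, 'joint_pos': array([-1.17887458,  0.38350474,  0.01638245,  1.3702745 , -0.00626949,
        1.3882055 , -0.04650602]), 'joint_vel': array([ 4.99322216e-04, -1.71191685e-03,  1.89926710e-04, -2.06423616e-03,
        9.07560657e-04,  3.36450511e-05,  1.54572983e-03]), 'effort': array([-1.98392379e-03, -6.26561594e+01,  8.40831120e-01, -3.71573246e+01,
        1.63868058e-02,  5.32640304e-03,  1.18327398e-05]), 'eef_pos': array([274.48276773, 561.39178931, 231.13476512]), 'tcp_rot': array([-1.57077702e+00,  3.43315207e-04,  1.11603545e+00]), 'wrist_force': array([-0.90385465,  0.20377782,  0.33426239]), 'moment': array([ 0.02875978,  0.02545967, -0.02628851]), 'opening': 0.9976425691725379}
```

View pics/top0.png

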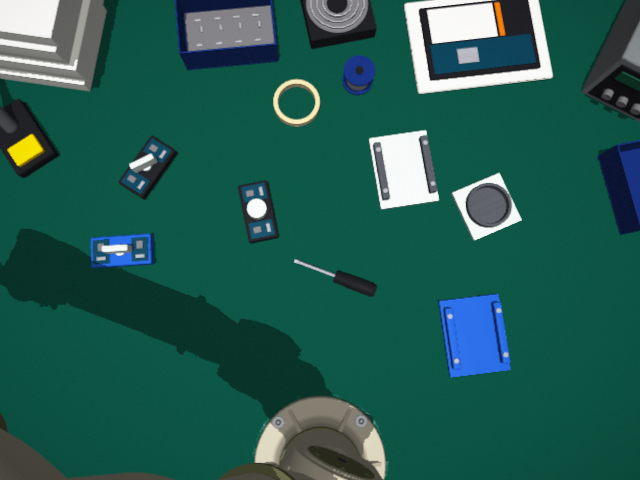

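View pics/side0.png

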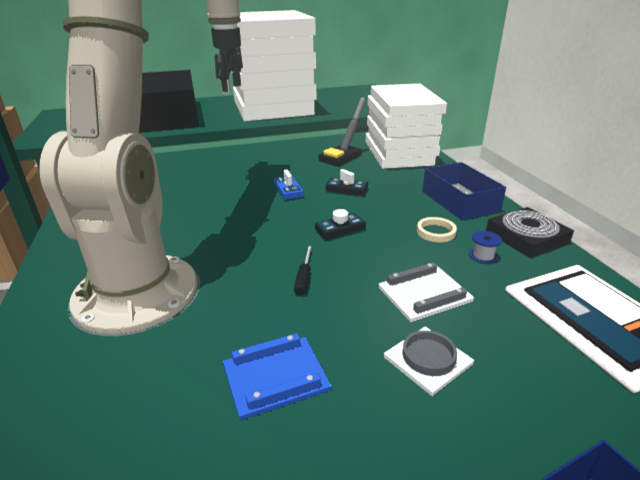

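Run:
```python
import cv2
im=cv2.imread('pics/top0.png')
a=cv2.resize(im[110:300,70:200],None,fx=3,fy=3,interpolation=cv2.INTER_CUBIC)
b=cv2.resize(im[110:400,350:520],None,fx=2,fy=2,interpolation=cv2.INTER_CUBIC)
import numpy as np
o=np.zeros((580,740,3),np.uint8); o[:570,:390]=a; o[:580,400:740]=b
cv2.imwrite('pics/crop0.png',o)
```

```text
(no output)
```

View pics/crop0.png

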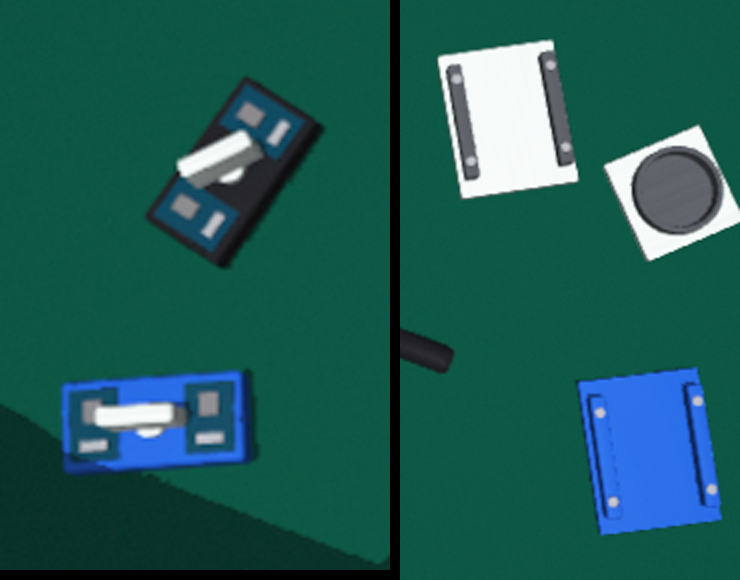

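Candidates: carriers at black with bar wing (148,166), black with round knob (257,210), blue with bar (122,250). The first is meant: black, straight wing. Jigs: white with two rails (404,170), white with cup (487,206), blue with rails (475,336). The first is meant; the crop confirms both choices. Next I measure them.

```bash
cat >> h.py <<'E'
def rect(P,mask):
    q=P[mask][:,:2].astype(np.float32)
    return cv2.minAreaRect(q)
def roi(shape,b):
    m=np.zeros(shape,bool); m[b[1]:b[3],b[0]:b[2]]=True; return m
E
python3 - <<'E'
from h import *
f=grab('top'); P=pts(f); z=P[...,2]; v=f['depth']>0
g=roi(z.shape,(200,260,290,330))&v; print('bench',np.median(z[g]))
c=roi(z.shape,(112,130,182,206))&v
for lo,hi in ((12,32),(45,70)):
    m=c&(z>lo)&(z<hi); print('carr',lo,m.sum(),np.median(z[m]),rect(P,m))
j=roi(z.shape,(362,122,448,216))&v
for lo,hi in ((5,16),(20,36)):
    m=j&(z>lo)&(z<hi); print('jig',lo,m.sum(),np.median(z[m]),rect(P,m))
E
```

```text
bench 1.5886471708897716
carr 12 1537 26.00170810311215 ((542.3314208984375, 317.7507629394531), (58.1785774230957, 110.1341781616211), 56.68800735473633)
carr 45 225 58.46881121193337 ((542.8456420898438, 317.9082946777344), (13.958037376403809, 45.14443588256836), 25.606220245361328)
jig 5 3375 11.651654805546968 ((542.3082275390625, -168.69561767578125), (165.40382385253906, 185.04591369628906), 88.95879364013672)
jig 20 946 29.499122545908165 ((538.6201171875, -165.5042724609375), (111.14661407470703, 105.22132110595703), 9.032026290893555)
```

Run:
```python
from h import *
C=np.array([542.6,317.8]); J=np.array([538.6,-165.5])
q0=state()['joint_pos']
for yaw in (25.6,205.6,-154.4):
    print(yaw)
    for p,z,y in ((C,33,yaw),(C,130,yaw),(J,130,yaw+42.3),(J,43,yaw+42.3),(J,43,yaw+42.3-40),(J,43,yaw+42.3-75)):
        q=solver.solve_ik([*p,z],[-np.pi/2,0,np.radians(y)]); print(None if q is None else np.round(q,2))
```

```text
25.6
[-0.76  0.56  0.25  1.6  -0.15  1.01 -0.02]
[-0.77  0.46  0.26  1.51 -0.12  1.19 -0.04]
[-0.42  0.42  0.85  1.71 -0.34  1.16  1.71]
[-0.37  0.53  0.8   1.79 -0.45  1.01  1.79]
[-0.46  0.59  0.94  1.8  -0.55  1.04  1.17]
[-0.48  0.6   0.96  1.8  -0.56  1.05  0.57]
205.6
[-0.41  0.56 -0.23  1.58  0.14  1.02  2.91]
[-0.44  0.46 -0.2   1.49  0.09  1.2   2.94]
[-0.51  0.47  0.99  1.72 -0.42  1.18 -1.36]
[-0.5   0.62  0.99  1.8  -0.59  1.06 -1.24]
[-0.65  0.9   1.35  1.8  -0.94  1.26 -1.69]
[-0.65  0.9   1.35  1.8  -0.94  1.26 -2.3 ]
-154.4
[-0.41  0.56 -0.23  1.58  0.14  1.02  2.91]
[-0.44  0.46 -0.2   1.49  0.09  1.2   2.94]
[-0.51  0.47  0.99  1.72 -0.42  1.18 -1.36]
[-0.5   0.62  0.99  1.8  -0.59  1.06 -1.24]
[-0.65  0.9   1.35  1.8  -0.94  1.26 -1.69]
[-0.65  0.9   1.35  1.8  -0.94  1.26 -2.3 ]
```

Run:
```python
from h import *
C=[542.6,317.8]; o=[-np.pi/2,0,np.radians(25.6)]
arm.movep([*C,120],o)
print('stop',arm.move_straight([*C,33],rate=80,force_limit=12))
move_gripper(0.0); s=state(); print(s['opening'],s['eef_pos'],s['wrist_force'],s['clock'])
arm.move_straight([*C,130],rate=120)
s=state(); print(s['opening'],s['eef_pos'],s['wrist_force'],s['clock'])
f=grab('top'); save(f,'top1.png'); f=grab('side'); save(f,'side1.png')
```

```text
stop False
0.1246175506909012 [542.71136374 317.81830578  33.15282336] [0.80710249 0.44745811 1.08310883] 3.775
0.12846587235814738 [542.02183676 317.51281399 128.95872445] [ 0.19376715  0.03872525 -2.57022121] 4.7333
```

Run:
```python
import cv2,numpy as np
a=cv2.imread('pics/top1.png')[90:290,60:260];b=cv2.imread('pics/side1.png')[60:260,230:430]
cv2.imwrite('pics/c1.png',cv2.resize(np.hstack([a,b]),None,fx=2,fy=2,interpolation=cv2.INTER_CUBIC))
```

```text
(no output)
```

View pics/c1.png

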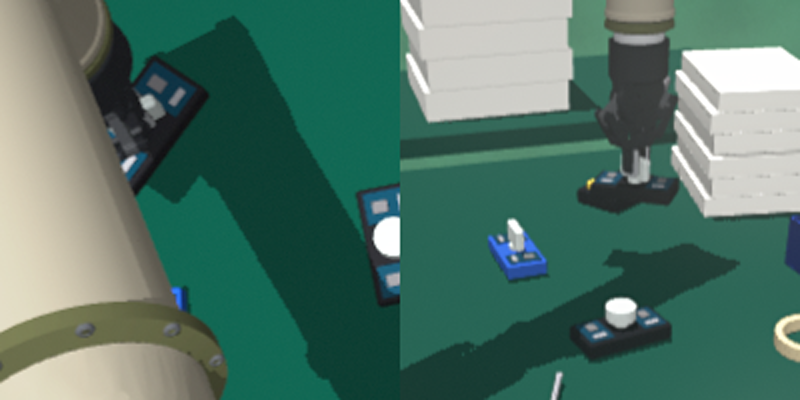

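The carrier hangs level from the gripper (side crop at about 630,185). I carry it over the jig and check its yaw there.

Run:
```python
from h import *
J=[538.6,-165.5]
arm.movep([*J,110],[-np.pi/2,0,np.radians(67.9)])
s=state(); print(s['opening'],s['eef_pos'],s['tcp_rot'],s['clock'])
a=grab('top');w=grab('wrist'); b=grab('side'); print(w['xyz'],w['attitude'])
save(w,'w2.png')
cv2.imwrite('pics/c2.png',np.hstack([cv2.resize(a['pixels'][90:290,310:510],None,fx=2,fy=2),cv2.resize(b['pixels'][180:380,330:530],None,fx=2,fy=2)])[:,:,::-1])
np.savez('w2.npz',P=pts(w),d=w['depth'],Pt=pts(a),dt=a['depth'])
```

```text
0.12423236844925567 [ 539.14745467 -164.24183123  109.96817118] [-1.57079980e+00 -5.55045100e-04  1.18643423e+00] 6.5917
[ 460.97567279 -133.63718918  253.03048743] [ 2.80627492e+00 -1.26279650e-03  1.18691242e+00]
```

View pics/c2.png

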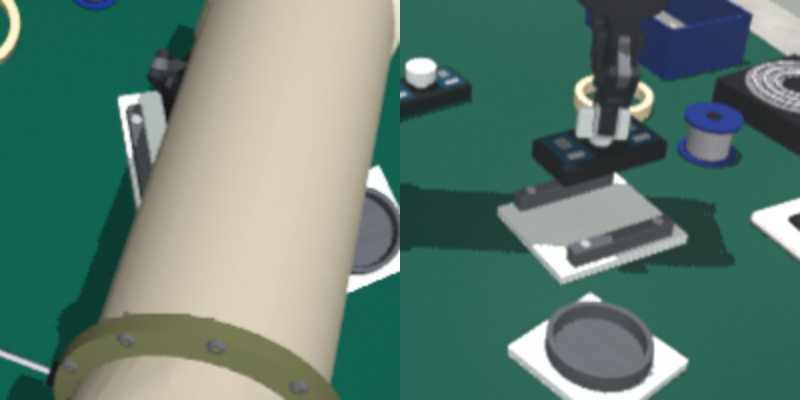

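View pics/w2.png

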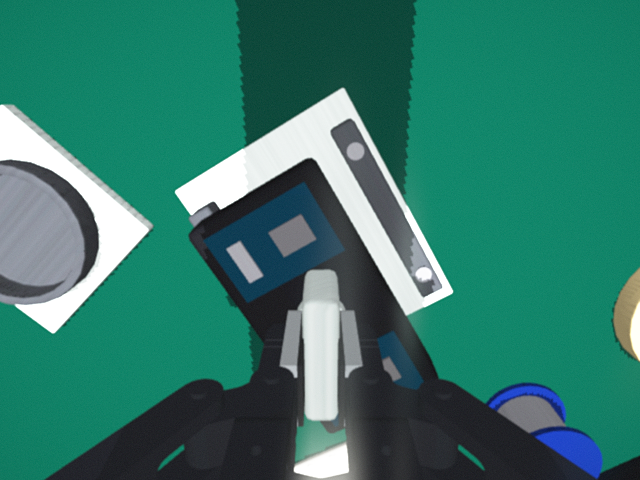

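The wrist picture shows the carrier (corners about 190,230 and 310,160) nearly parallel to the jig and above its channel. I measure both in this picture.

Run:
```python
import numpy as np,cv2
D=np.load('w2.npz');P=D['P'];z=P[...,2];d=D['d']>0
m=d&(z>96)&(z<108); u=np.arange(640)[None,:]+0*z; v=np.arange(480)[:,None]+0*z
m&=(v<300); n,l,st,_=cv2.connectedComponentsWithStats(m.astype(np.uint8)); k=1+np.argmax(st[1:,4]); m=l==k
print('car',m.sum(),np.median(z[m]))
q=P[m][:,:2]
def line(p): vx,vy,x,y=cv2.fitLine(p.astype(np.float32),cv2.DIST_HUBER,0,.01,.01).ravel(); return np.degrees(np.arctan2(vy,vx))%180,x,y
# project into jig axes (9deg)
a=np.radians(9.03); J=np.array([538.6,-165.5]); Rm=np.array([[np.cos(a),np.sin(a)],[-np.sin(a),np.cos(a)]])
t=(q-J)@Rm.T; print('car in jig coords min/max',t.min(0),t.max(0))
# side edges: per x-bin min/max y
for nm,fn in (('ymin',np.min),('ymax',np.max)):
    e=[]
    for x0 in np.arange(t[:,0].min()+8,t[:,0].max()-8,2):
        s=t[(abs(t[:,0]-x0)<1)]
        if len(s)>3:e.append((x0,fn(s[:,1])))
    e=np.array(e); print(nm,len(e),[round(x,1) for x in e[::4,1]], 'x',np.round(e[::4,0]))
e=[]
for y0 in np.arange(t[:,1].min()+6,t[:,1].max()-6,2):
    s=t[abs(t[:,1]-y0)<1]; e.append((y0,s[:,0].max(),s[:,0].min()))
print('xmax',np.round(e[::3],1).tolist())
# jig
for lo,hi in ((6,15),(22,33)):
    g=d&(z>lo)&(z<hi)&(u>170)&(u<460)&(v>80)&(v<330); g=(P[g][:,:2]-J)@Rm.T
    print('jig',lo,len(g),g.min(0),g.max(0),cv2.minAreaRect(g[g[:,1]<0].astype(np.float32)))
```

```text
car 16436 101.65016226780871
car in jig coords min/max [-55.7343876  -26.12416169] [10.06704035 29.84449693]
ymin 25 [np.float64(-25.3), np.float64(-25.4), np.float64(-25.6), np.float64(-25.7), np.float64(-12.6), np.float64(12.7), np.float64(14.2)] x [-48. -40. -32. -24. -16.  -8.   0.]
ymax 25 [np.float64(29.8), np.float64(29.7), np.float64(29.6), np.float64(29.4), np.float64(29.3), np.float64(29.2), np.float64(29.1)] x [-48. -40. -32. -24. -16.  -8.   0.]
xmax [[-20.1, -21.3, -55.7], [-14.1, -17.3, -55.6], [-8.1, -13.2, -55.5], [-2.1, -10.2, -55.5], [3.9, -16.9, -55.3], [9.9, -2.7, -55.3], [15.9, 0.8, -55.1], [21.9, 4.1, -55.1]]
jig 6 12996 [-70.37741729 -55.83602161] [70.88117356 56.34393983] ((-59.17648696899414, -27.88416290283203), (55.94535446166992, 21.920820236206055), 89.31705474853516)
jig 22 5278 [-55.42906334 -50.96698359] [55.11202994 52.19544758] ((-52.631893157958984, -44.33430099487305), (6.115379333496094, 13.496962547302246), 3.759117603302002)
```

Carrier is 2 mm and under 1° off. Lowering now with that correction.

Run:
```python
from h import *
J=[538.9,-166.2]; o=[-np.pi/2,0,np.radians(68.7)]
arm.move_straight([*J,62],o,rate=80)
print('hit',arm.move_straight([*J,41],rate=25,force_limit=6))
s=state(); print(s['eef_pos'],s['wrist_force'],s['moment'],s['clock'])
arm.hold(0.4)
b=grab('side'); w=grab('wrist')
cv2.imwrite('pics/c3.png',np.hstack([cv2.resize(w['pixels'],(533,400)),cv2.resize(b['pixels'][210:343,390:478],(264,400))])[:,:,::-1])
s=state(); print(s['eef_pos'],s['wrist_force'],s['moment'],s['clock'])
```

```text
hit True
[ 538.6796329  -166.03240609   43.07207809] [-0.91407477  0.50028529  6.50788533] [-0.01593314  0.26535092 -0.01586286] 8.2083
[ 538.67765873 -166.03897174   43.06124913] [-0.21299162 -0.2115919   6.4832877 ] [ 0.0666096   0.21868394 -0.02441832] 8.7083
```

View pics/c3.png

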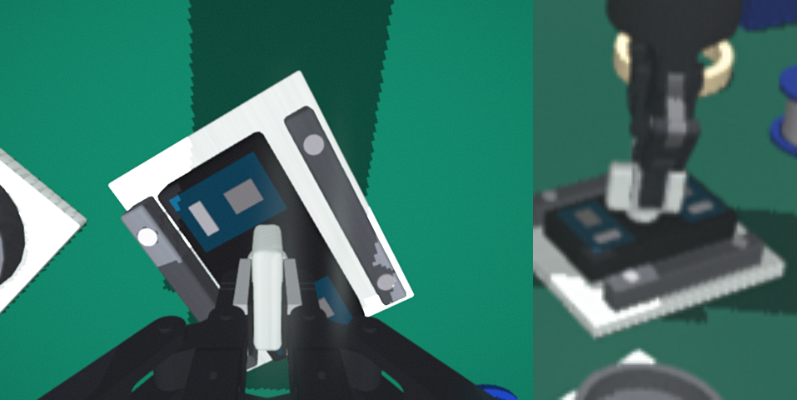

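It sits in the channel, foot on the floor (contact at z 43.07 as expected). Now I turn clockwise in steps, watching the moment.

Run:
```python
from h import *
J=[538.7,-166.0,43.0]
for y in (57,45,33,21,10,4,0,-3):
    arm.movep(J,[-np.pi/2,0,np.radians(y)])
    s=state(); print(y,np.round(np.degrees(s['tcp_rot'][2]),1),np.round(s['eef_pos'],1),np.round(s['wrist_force'],1),np.round(s['moment'],2),np.round(s['clock'],1),flush=True)
    if abs(s['moment'][2])>0.6: break
w=grab('wrist'); save(w,'w4.png')
```

```text
57 57.3 [ 539.  -165.8   43.1] [-0.1  0.7  1.4] [ 0.12 -0.01  0.  ] 9.0
45 45.4 [ 538.7 -166.1   43.1] [-0.9  0.5  1.8] [-0.06  0.17 -0.04] 9.3
33 33.5 [ 538.7 -166.2   43.1] [-1.2 -0.5  1.6] [-0.16  0.27 -0.01] 9.6
21 21.5 [ 538.7 -166.3   43.1] [-2.2 -1.2  2.9] [-0.29  0.4   0.  ] 9.9
10 10.4 [ 538.7 -166.3   43.1] [-1.7 -1.7  4.4] [-0.37  0.39 -0.08] 10.2
4 4.3 [ 538.7 -166.2   43.1] [-2.2 -1.9  5.1] [-0.41  0.5   0.  ] 10.4
0 0.2 [ 538.8 -166.1   43.1] [-1.  -1.6  4.4] [-0.34  0.53  0.03] 10.7
-3 -2.8 [ 538.7 -166.1   43.1] [-2.  -1.5  4.6] [-0.33  0.53  0.02] 10.9
```

View pics/w4.png

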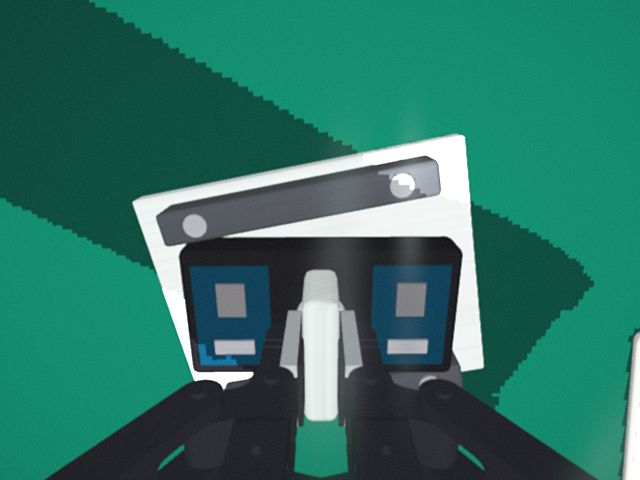

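Wing stands square across the carrier, which leans about 11° against the rails. I turn back a few degrees for margin, release, retreat and check.

Run:
```python
from h import *
J=[538.7,-166.0,43.3]
arm.movep(J,[-np.pi/2,0,np.radians(4)])
arm.hold(.2); move_gripper(1.0)
s=state();print(s['opening'],np.round(s['wrist_force'],1))
arm.move_straight([538.7,-166,180],rate=120)
w=grab('wrist'); save(w,'w5.png')
arm.movep([450,250,300],[-np.pi/2,0,np.radians(60)])
arm.hold(.3)
f=grab('top'); save(f,'top5.png'); P=pts(f); z=P[...,2]; v=f['depth']>0
j=roi(z.shape,(362,122,448,216))&v
m=j&(z>33)&(z<41); n,l,st,_=cv2.connectedComponentsWithStats(m.astype(np.uint8)); print('car',m.sum(),np.median(z[m]),rect(P,l==1+np.argmax(st[1:,4])))
m=j&(z>58)&(z<80); print('wing',np.median(z[m]),rect(P,m))
print(state()['clock'])
b=grab('side')
cv2.imwrite('pics/c5.png',np.hstack([cv2.resize(f['pixels'][110:230,350:460],(366,400)),cv2.resize(b['pixels'][230:340,370:485],(400,400))])[:,:,::-1])
```

```text
0.9956793514093184 [-0.4 -0.2 -0.5]
car 1400 36.272287920302404 ((539.0092163085938, -164.3581085205078), (110.4400863647461, 56.22726821899414), 3.975712537765503)
wing 68.77418624548511 ((539.1263427734375, -164.42440795898438), (14.2909517288208, 46.02685546875), 4.113033294677734)
15.4667
```

View pics/c5.png

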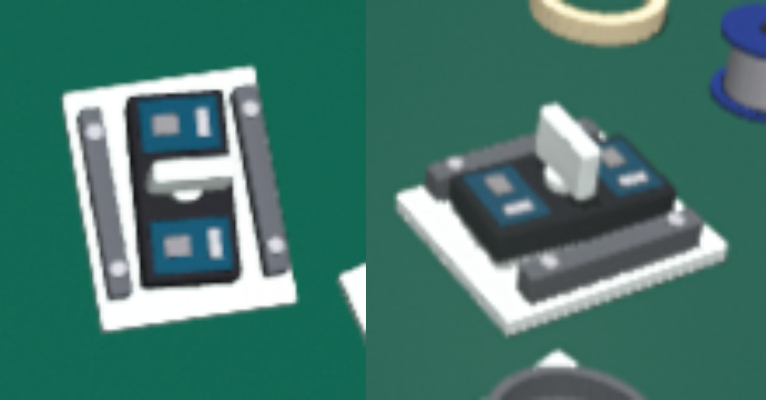

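The carrier stands in the jig within about 1 mm of centre and 5° off lengthwise. The wing is square to it (4.0° against 4.1°), and the robot is clear.

```bash
python3 -c "
from rig import job; print(job.finish_job())"
```

```text
the job is handed in; nothing more can be done
None
```

The black carrier with the straight wing is standing in the aluminium jig between its rails, with its wing turned clockwise to square across it. I handed the job in at about 15.5 s on the robot's clock; no verdict was reported.

- **How it was done:** I lifted the carrier by its wing and set it on the jig floor. I paused about 0.5 s there with the wing still near 0.54 rad, then turned the wing clockwise. The rails braced the carrier at about 11°. I turned it back a few degrees for margin, let go and moved the arm away.
- **Last checks:** The top camera showed the carrier about 1 mm from the jig's centre and 5° off its length (limit 15°). Its top height fits the foot resting on the floor, and the wing is within 0.2° of square across. The arm was clear of everything.
- **Disagreement:** The wrist moment showed no clear rise when the wing should have reached its stop. That the wing is home rests on the pictures and the measured angle, not on force.

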